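# Ready the mixer tap over the stockpot

### The job

Get the kitchen tap ready to fill the blue stockpot with cold water: with a fingertip, push the spout round until its outlet is over the middle of the pot, and push the lever on top of the tap sideways to the right (robot's right, the blue dot) until it stops at fully cold. Keep the lever down, because lifting it turns the water on. Push gently, grip nothing, and leave the pot and everything else standing where they are.

Things in the scene. Friction and masses are not known exactly. Their poses are not given: they have to be found in the camera images.
- tap: chromed single-lever mixer tap at the far edge of a steel double-bowl sink set in an oak worktop (worktop at height 0, bowls 170 mm deep). Upright round body 48 mm across (flange 60 mm); on it turn a spout ring (72 to 100 mm up) and a lever cap 50 mm across (158 to 200 mm up). Origin: on the tap's upright axis, at the worktop; x points away from the robot, y left, z up
- tap_axis (a point): point on the tap's upright axis, at the top of the steel deck, 2 mm above tap's origin; spout and lever both turn about the upright line through it
- spout (a joint): angle of the spout about the tap's axis, rad: 0 = points straight at the robot (-x), positive = outlet to the robot's right (-y), negative = left (+y); stops at -1.3 and 1.3. It turns with steady friction, about 2 N pushed at spout_push, and stays where it is left
- spout_outlet (a point): centre of the opening at the end of the spout, facing down, 240 mm from the tap's axis and 104 mm above the worktop; the nozzle is 27 mm across
- spout_push (a point): point on the centre line of the spout's level outer part, 200 mm from the tap's axis, 151 mm above the worktop. The spout is a round bar 22 mm thick: it rises from 87 mm at the tap to 147 mm at 170 mm from the axis, is level from 190 to 212 mm, then bends down to the outlet. Push it here sideways, fingertips 10 to 30 mm below its centre line
- lever (a joint): angle of the lever on top of the tap about the tap's axis, rad (temperature): 0 = points straight at the robot (-x), positive = to the robot's right (-y), the cold side (blue dot); negative = left, hot (red dot). Stops at -0.8 (fully hot) and 0.8 (fully cold). Friction about 2 N pushed sideways at lever_push; it stays where it is left
- lever_push (a point): point on the lever's centre line, 95 mm from the tap's axis, about 197 mm above the worktop while the lever is down. The lever is a flat bar 14 mm wide, 10 mm thick, rising 12 degrees outwards and ending 115 mm from the axis; under this point at least 50 mm are free above the spout. Push it here sideways, fingertips 8 to 25 mm below its centre line
- flow (a joint): how far the lever is tipped up, rad: 0 = down, water off; up to 0.45 = fully on. About 4 N upwards at lever_push lifts it; it must stay down
- pot: dark blue enamelled stockpot with a bright rim and two small loop handles, 190 mm across the rim (249 mm over the handles), 140 mm high, wall 4 mm, empty, standing in the left or the right bowl of the sink; origin: centre of its underside, 170 mm below the worktop (its rim is 30 mm below the worktop)
- pot_rim (a point): centre of the pot's mouth, at rim height
- mixing_bowl: cream ceramic mixing bowl, 196 mm across, 85 mm high, standing in the other bowl of the sink; origin: centre of its underside. Leave alone
- soap: green bottle with a white cap, 58 mm across, 165 mm high, on the steel sink deck to the left of the tap, 0.2 m or more from its axis; origin: centre of its underside. Leave alone
- butter_dish: cream butter dish with lid and knob, 125 x 175 mm, 120 mm high, on the wood to the left of the sink; origin: centre of its underside. Leave alone
- canister: dark blue and olive canister with a wooden lid, 120 mm across, 172 mm high, on the wood to the right of the sink; origin: centre of its underside. Leave alone
- brush: wooden dish brush, 210 mm long, lying on the steel deck to the right of the tap; origin: near its middle, at its underside. Leave alone
- mug: white mug, 82 mm across, 95 mm high, on the wood to the right of the sink; origin: centre of its underside. Leave alone

How it is judged:
By the outcome, as a careful person would: the job done as asked, in the order asked, and still so for the second after the job is handed in, with the robot touching nothing.
It also fails if it takes over 54 s, if anything falls off the work surface, if the arm or the gripper's body presses on something with over 40 N, if the wrist force passes 120 N, or if a joint passes its speed limit or range.

### The arm

A 6-joint arm with a two-finger parallel gripper is mounted at the origin on the work surface. World frame = base frame: x ahead of the robot, y to its left, z up, the work surface at z = 0. Lengths are in m, angles in rad, forces in N, time in s.
With the tool pointing down it reaches from about 0.275 to 0.75 m from the base axis. Payload 10.2 kg.
Tool frame: the origin (TCP) lies midway between the tips of the shut fingers; the grasp point (between the pads) lies 19 mm behind it (env.hold_point_z is the distance from the TCP to the grasp point, in m); z points along the fingers, y is the line along which they close (so a half turn about z gives the same grasp; the last joint's range is limited). The gripper opens to 85 mm and grips with 20 to 120 N. Pads are 22 mm wide; open, the fingers measure 114 mm over their backs; the gripper's body (76 mm by 85 mm) begins 54 mm behind the grasp point. The pads swing forward as they close: fully open they stand 13 mm farther back than shut.
Start: joints at [0.916, 0.313, 1.498, -0, 1.331, -0.223], TCP at [0.22, 0.477, 0.231] pointing down, gripper open.
Joint ranges: [-2.94, 2.94], [-0.97, 2.17], [0.19, 2.56], [-1.23, 4.37], [0.02, 3.11], [-2.88, 2.88]. Speed limits (rad/s): [2.39, 2.39, 3.01, 3.14, 3.14, 3.14].

### API

Orientations are given as a unit quaternion [x, y, z, w].
In Python, from bench import env, kinematics, monitor, eyes, job gives the robot as it stands. The module is installed in compiled form; this text tells all that it offers. Calls block until the motion is done:
- env.reach(position, orientation): joint-space move of the TCP to a pose.
- env.movel(position, velocity=0.15, frame=None, guard=None): straight line of the TCP; frame=None keeps the orientation; velocity is the mean speed in m/s. With guard (N) it stops when the force on the tool has changed by that much, and returns True; else False.
- env.set_joints(angles): joint-space move.
- env.release() and env.close_gripper(effort=None): open the fingers fully, or close them until they stop; effort is the grip in N (None keeps the last).
- env.hold(seconds).
- kinematics.ik(position, orientation): joint angles nearest the present ones, or None.
- monitor.sense(): the state.
- eyes.grab_frame(name): name is "side" or "top"; returns a dict with "frame" (480x640x3 uint8, red, green, blue), "mtx" (3x3 intrinsics, pixels), "k1" (the pictures are not rectified: a ray, as slopes to the right and down, at radius r is drawn at 1 + k1 r^2 times it, then the intrinsics apply), "view" (4x4, takes a point from world to camera coordinates). Camera axes: x right, y down, z forward; pixel columns grow to the right and rows downward; lengths in m; the calibration is good to about 2 mm. A picture is of the moment at which its call begins. There is no depth.
A pose or a line that the arm cannot do raises env.MotionError and nothing moves.
- job.hand_in(): hands the job in; it is judged then, once.
The state is a dict: "clock": time; "joints": joint angles; "qvel": joint speeds; "joint_efforts": joint torques, N m; "position": TCP position; "ee_rot": TCP orientation; "contact_force": force on the tool from outside, world axes, zero at the start; "ft_torque": the same for the moment, N m; "finger_gap": opening from 0.0 (shut) to 1.0 (fully open); "gripper_force": force on a finger pad.
Only numpy, scipy, OpenCV 4.12 (cv2) and the standard library are available. Lean on these libraries where they do the work, as an engineer would, in place of code of your own. Each camera call takes 0.05 s, during which the arm holds its last target. There are 200 camera calls.

## Working session

There is one attempt and no reset: what is moved stays moved. The work goes in short steps, each a Python script; the robot and the scene stay as the last script left them, time stands still between calls to the robot, and variables do not carry over. Pictures are saved under pics/ and viewed, at most 10 in all, crops included, and the job is handed in when it is done.

```bash
mkdir -p pics; cat > h.py <<'E'
from bench import env, kinematics, monitor, eyes, job
import numpy as np, cv2
def grab(name,fn=None):
    f=eyes.grab_frame(name)
    if fn: cv2.imwrite(fn,cv2.cvtColor(f["frame"],cv2.COLOR_RGB2BGR))
    np.savez(f"cal_{name}.npz",mtx=f["mtx"],k1=f["k1"],view=f["view"])
    return f
def dist(f): return np.array([float(f["k1"]),0,0,0,0])
def proj(f,P):
    V=np.array(f["view"]); R=V[:3,:3]
    return cv2.projectPoints(np.array(P,float).reshape(-1,1,3),cv2.Rodrigues(R)[0],V[:3,3],np.array(f["mtx"]),dist(f))[0].reshape(-1,2)
def unproj(f,px,z):
    V=np.array(f["view"]); R=V[:3,:3]; c=-R.T@V[:3,3]
    u=cv2.undistortPoints(np.array(px,float).reshape(-1,1,2),np.array(f["mtx"]),dist(f)).reshape(-1,2)
    d=np.c_[u,np.ones(len(u))]@R
    return c+d*((z-c[2])/d[:,2])[:,None]
E
python3 - <<'E'
from h import *
for n in("top","side"):
    f=grab(n,f"pics/{n}0.png"); V=f["view"]; print(n,np.round(V,3).tolist(),f["k1"],f["mtx"][0][0], -np.array(V)[:3,:3].T@np.array(V)[:3,3])
print(monitor.sense())
E
```

```text
top [[-0.011, -1.0, 0.014, 0.014], [-0.985, 0.008, -0.17, 0.591], [0.17, -0.015, -0.985, 1.567], [0.0, 0.0, 0.0, 1.0]] 0.02132716057636663 531.11551659193 [0.3156623  0.03249373 1.6440687 ]
side [[0.852, -0.524, -0.013, -0.49], [-0.272, -0.42, -0.866, 0.226], [0.448, 0.741, -0.5, 1.367], [0.0, 0.0, 0.0, 1.0]] -0.11629970147167579 619.0898058663523 [-0.1328199  -1.17514964  0.87246005]
{'clock': 0.1, 'joints': array([ 9.15594969e-01,  3.13388904e-01,  1.49834790e+00, -3.23909669e-05,
        1.33101367e+00, -2.23416622e-01]), 'qvel': array([ 0.00085516, -0.0003601 , -0.00194084,  0.00288182, -0.00121561,
        0.00038295]), 'joint_efforts': array([ 2.41631235e-03, -4.12894428e+01, -2.60141695e+01, -1.85032013e-04,
        3.08378687e-03,  7.83529146e-06]), 'position': array([0.21959115, 0.47661631, 0.23079991]), 'ee_rot': array([ 2.14215364e-01,  9.76786283e-01, -5.30629371e-04, -2.31981963e-04]), 'contact_force': array([ 0.47680743, -0.29011253,  0.19029061]), 'ft_torque': array([ 0.00492588, -0.01767534, -0.07944731]), 'gripper_force': 0.0, 'finger_gap': 0.9953933153318586}
```

View pics/top0.png

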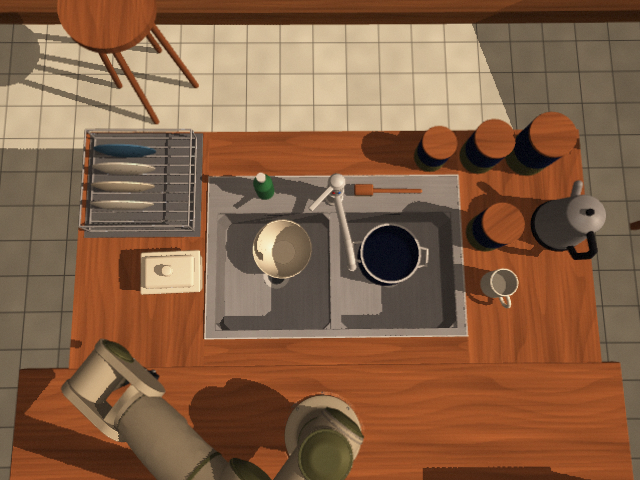

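View pics/side0.png

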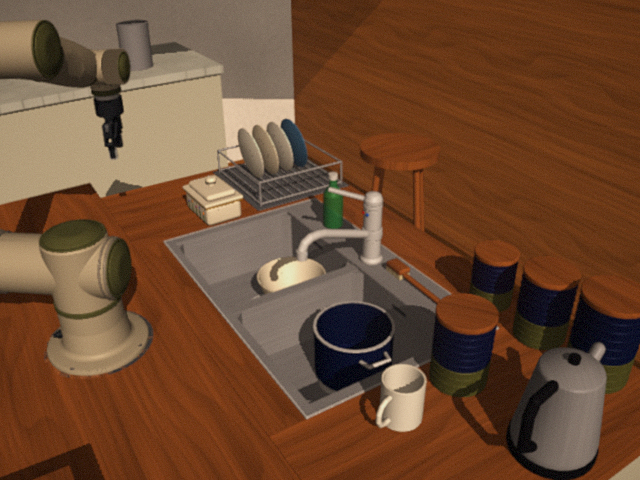

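The top view shows the tap cap at about (337,182), the lever tip near (313,208) on the hot side, the spout end near (352,268) and the pot in the right bowl centred near (391,252). I'll enlarge both views for exact pixels.

```bash
python3 - <<'E'
import cv2
a=cv2.imread("pics/top0.png")[160:300,290:440]; cv2.imwrite("pics/top0c.png",cv2.resize(a,None,fx=4,fy=4,interpolation=cv2.INTER_CUBIC))
a=cv2.imread("pics/side0.png")[170:390,260:460]; cv2.imwrite("pics/side0c.png",cv2.resize(a,None,fx=2.7,fy=2.7,interpolation=cv2.INTER_CUBIC))
E
```

```text
(no output)
```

View pics/top0c.png

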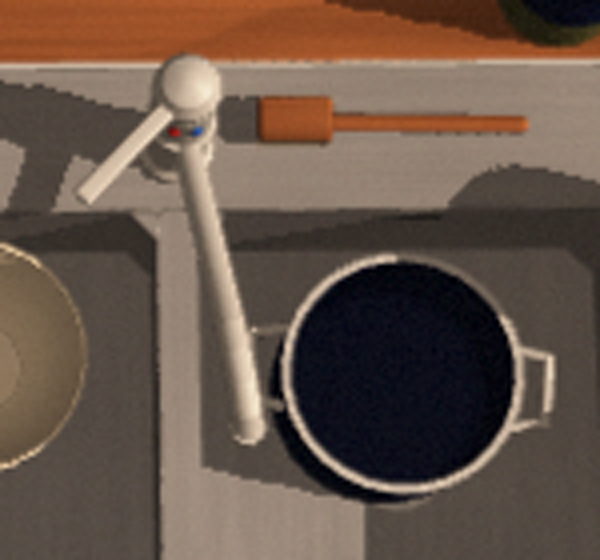

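View pics/side0c.png

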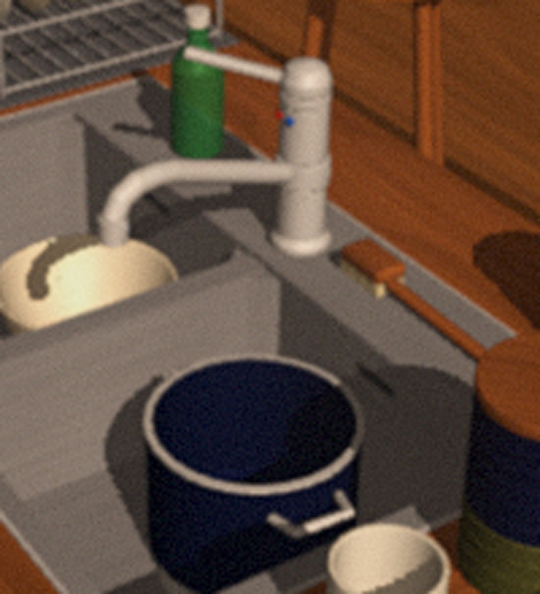

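The tap cap is at crop (190,84) in the top view and the flange at (301,240) in the side view. The lever tip is at (84,196) in the top view and (190,51) in the side view. The pot rim spans u 283–523, v 255–495 in the top view and u 145–360, v 355–493 in the side view. The outlet is near (115,234) in the side view.

```bash
cat > fit.py <<'E'
from h import *
from scipy.optimize import least_squares
T=np.load("cal_top.npz");S=np.load("cal_side.npz")
tp=lambda u,v:np.array([290+(u+.5)/4-.5,160+(v+.5)/4-.5])
sp=lambda u,v:np.array([260+(u+.5)/2.7-.5,170+(v+.5)/2.7-.5])
a=np.linspace(0,2*np.pi,181)
def box(f,c,r,z):
    p=proj(f,np.c_[c[0]+r*np.cos(a),c[1]+r*np.sin(a),0*a+z]); return np.r_[p.min(0),p.max(0)]
ot=np.r_[tp(283,255),tp(523,495)];os=np.r_[sp(145,355),sp(360,493)]
for nm,res in (("both",lambda c:np.r_[box(T,c,.095,-.03)-ot,box(S,c,.095,-.03)-os]),("top",lambda c:box(T,c,.095,-.03)-ot),("side",lambda c:box(S,c,.095,-.03)-os)):
    s=least_squares(res,[.4,-.1]);print("pot",nm,s.x,np.round(s.fun,1))
def pol(x,r,th,z): return [x[0]-r*np.cos(th),x[1]-r*np.sin(th),z]
def res(x):
    t=proj(T,[[x[0],x[1],.19],pol(x,.115,x[3],.201),pol(x,.200,x[2],.151),pol(x,.13,x[2],.133)])-[tp(190,84),tp(83,195),tp(242,370),tp(216,255)]
    s=proj(S,[[x[0],x[1],.003],[x[0],x[1],.196],pol(x,.115,x[3],.201),pol(x,.24,x[2],.104)])-[sp(301,241),sp(306,72),sp(189,51),sp(114,236)]
    t[2:,1]*=.2
    return np.r_[t.ravel(),s.ravel()]
s=least_squares(res,[.55,0,.2,-.6]);print("tap",s.x,np.round(s.fun.reshape(-1,2),1))
E
python3 fit.py
```

```text
pot both [ 0.53710741 -0.22633617] [-0.1  0.9 -0.4  0.1 -0.2  0.5  1.  -0.7]
pot top [ 0.53874859 -0.2271751 ] [ 0.2  0.4 -0.2 -0.4]
pot side [ 0.5360978  -0.22609767] [-0.6  0.6  0.6 -0.6]
tap [ 0.71612126 -0.05092386  0.15986271 -0.76165187] [[ 0.6  0.4]
 [-0.5  0.8]
 [-0.7 -0. ]
 [ 1.   1.2]
 [ 0.7 -0.2]
 [ 1.2 -3. ]
 [-0.4 -0.6]
 [-0.5  1.1]]
```

```bash
cat > push.py <<'E'
from h import *
A=np.array([.7161,-.0509])
def pose(th,r,off,z,flip):
    u=np.array([-np.cos(th),-np.sin(th)]); n=np.array([np.sin(th),-np.cos(th)])
    phi=th-np.pi/2+(np.pi if flip else 0)
    return np.r_[A+r*u-off*n,z], np.array([np.cos(phi/2),np.sin(phi/2),0,0])
def arc(t0,t1,r,off,z,flip,step,v,guard):
    n=int(np.ceil(abs(t1-t0)/step))
    for th in np.linspace(t0,t1,n+1)[1:]:
        p,q=pose(th,r,off,z,flip)
        hit=env.movel(p,velocity=v,frame=q,guard=guard)
        s=monitor.sense(); print(round(th,3),hit,np.round(s["contact_force"],1),np.round(s["position"]-p,4),round(s["clock"],2))
        if hit: return th
    return t1
E
python3 - <<'E'
from push import *
for fl in (0,1):
    for a in ((.16,.2,.04,.131),(.775,.2,.022,.131),(-.76,.094,.035,.182),(.8,.094,.018,.182)):
        j=kinematics.ik(*pose(*a,fl)); print(fl,a,None if j is None else np.round(j,2))
E
```

```text
0 (0.16, 0.2, 0.04, 0.131) [-0.31  0.39  1.67 -0.    1.08  2.67]
0 (0.775, 0.2, 0.022, 0.131) [-0.5   0.53  1.44 -0.    1.16  1.86]
0 (-0.76, 0.094, 0.035, 0.182) [-0.12  0.68  1.05 -0.    1.41 -2.5 ]
0 (0.8, 0.094, 0.018, 0.182) [-0.35  0.62  1.16 -0.    1.36  2.  ]
1 (0.16, 0.2, 0.04, 0.131) [-0.31  0.39  1.67 -0.    1.08 -0.47]
1 (0.775, 0.2, 0.022, 0.131) [-0.5   0.53  1.44 -0.    1.16 -1.28]
1 (-0.76, 0.094, 0.035, 0.182) [-0.12  0.68  1.05 -0.    1.41  0.64]
1 (0.8, 0.094, 0.018, 0.182) [-0.35  0.62  1.16 -0.    1.36 -1.15]
```

```bash
python3 - <<'E'
from push import *
env.close_gripper(20)
env.reach(*pose(.16,.2,.045,.27,1))
p,q=pose(.16,.2,.045,.131,1)
print(env.movel(p,velocity=.12,guard=15))
s=monitor.sense();print(s["clock"],s["position"]-p,s["contact_force"],s["finger_gap"])
p,q=pose(.16,.2,.026,.131,1); print(env.movel(p,velocity=.05,guard=6))
t=arc(.16,.775,.2,.022,.131,1,.09,.05,12)
p,q=pose(t,.2,.06,.131,1); env.movel(p,velocity=.1)
grab("top","pics/top1.png");grab("side","pics/side1.png");print(monitor.sense()["clock"])
a=cv2.imread("pics/top1.png")[150:310,290:490]; b=cv2.imread("pics/side1.png")[170:390,240:460]
cv2.imwrite("pics/c1.png",np.hstack([cv2.resize(a,(400,320)),cv2.resize(b,(320,320))]))
E
```

```text
False
4.3 [ 3.30158369e-04 -8.26357354e-05  6.16810162e-04] [ 0.1880066   0.02366961 -0.33913633] -0.0022538621839527256
False
0.248 False [-0.6  0.2 -0.7] [-0.0001  0.0001 -0.    ] 5.42
0.336 False [-0.1  1.2  0.3] [-0.0001  0.0002 -0.    ] 5.92
0.424 False [ 0.7 -1.1 -0.1] [-0.0001  0.0001 -0.    ] 6.42
0.511 False [-0.4 -0.5 -0. ] [-0.0001  0.0002 -0.    ] 6.92
0.599 False [ 0.4 -0.4  0.5] [-0.0001  0.0001 -0.    ] 7.42
0.687 False [ 1.  -0.2 -0.8] [-0.0001  0.0001 -0.    ] 7.92
0.775 False [-0.2 -0.2  0.1] [-0.0001  0.0001 -0.    ] 8.42
9.05
```

View pics/c1.png

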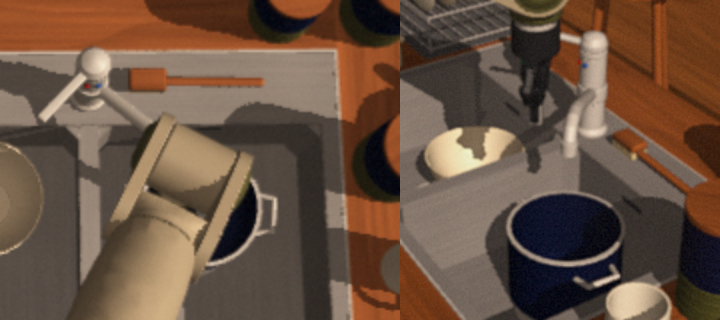

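The spout has swung round and its outlet is near side pixel (357,277); the pot hasn't moved. Next I'll stage above the lever's left side, measure the spout from there and then push the lever.

```bash
python3 - <<'E'
from push import *
p,q=pose(.775,.2,.06,.28,1); env.movel(p,velocity=.15)
env.reach(*pose(-.78,.094,.04,.28,1))
t=grab("top","pics/top2.png");s=grab("side","pics/side2.png");print(monitor.sense()["clock"])
P=pose(.775,.24,0,.104,1)[0];P2=pose(.775,.2,0,.151,1)[0]
a=cv2.imread("pics/top2.png");b=cv2.imread("pics/side2.png")
for im,f in((a,t),(b,s)):
    pr=proj(f,[P,P2]);print(pr)
a=cv2.resize(a[160:300,290:440],(450,420),interpolation=cv2.INTER_CUBIC)
b=cv2.resize(b[190:390,290:410],(252,420),interpolation=cv2.INTER_CUBIC)
cv2.imwrite("pics/c2.png",np.hstack([a,b]))
E
```

```text
11.975
[[394.32715542 245.03973388]
 [386.78315772 232.7902377 ]]
[[355.43143231 275.29032376]
 [359.15335541 248.55740811]]
```

View pics/c2.png

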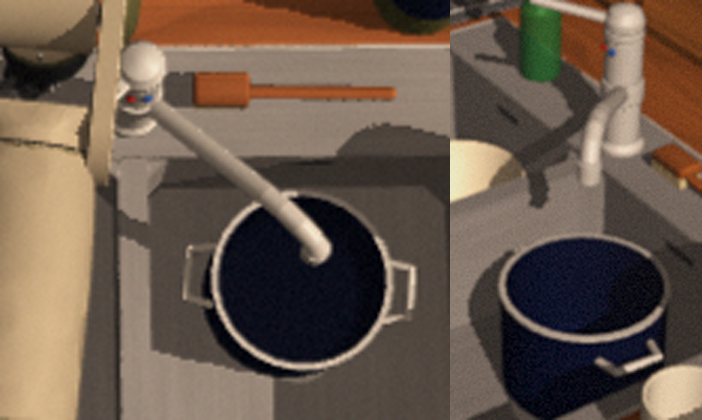

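The outlet is at side pixel (357,278) against a predicted (355,275). In the top view it is about 5 mm or less from the prediction, so it sits over the middle of the pot. Now the lever.

```bash
python3 - <<'E'
from push import *
p,q=pose(-.78,.094,.04,.182,1)
print(env.movel(p,velocity=.1,guard=15,frame=q))
p,q=pose(-.76,.094,.022,.182,1); print(env.movel(p,velocity=.05,guard=6,frame=q))
t=arc(-.76,.70,.094,.018,.182,1,.13,.04,10)
if t>.69: t=arc(.70,.88,.094,.018,.182,1,.09,.015,6)
s=monitor.sense();d=s["position"][:2]-A
r=np.hypot(*d);print("lever est",np.arctan2(-d[1],-d[0])+np.arcsin(.018/r),s["contact_force"])
p,q=pose(t,.094,.06,.182,1); env.movel(p,velocity=.08)
env.movel(p+[0,0,.1],velocity=.15)
env.movel([.40,.2,.3],velocity=.2)
T=grab("top","pics/top3.png");S=grab("side","pics/side3.png");print(monitor.sense()["clock"])
for f in (T,S): print(proj(f,[pose(.8,.115,0,.201,1)[0],pose(.775,.24,0,.104,1)[0]]))
a=cv2.imread("pics/top3.png");b=cv2.imread("pics/side3.png")
a=cv2.resize(a[160:300,290:440],(450,420),interpolation=cv2.INTER_CUBIC)
b=cv2.resize(b[180:300,290:410],(350,350),interpolation=cv2.INTER_CUBIC);b=cv2.copyMakeBorder(b,0,70,0,0,0)
cv2.imwrite("pics/c3.png",np.hstack([a,b]))
E
```

```text
False
False
-0.638 False [ 0.1  0.3 -0.1] [0.0001 0.0001 0.0001] 14.2
-0.517 False [ 0.2  1.5 -0. ] [ 0.      0.0001 -0.    ] 14.64
-0.395 False [ 0.4 -0.7 -0.4] [ 0.      0.0001 -0.0001] 15.08
-0.273 False [ 0.7 -0.4 -0.1] [-0.      0.0001 -0.0001] 15.53
-0.152 False [ 0.4  0.2 -0.4] [ 0.      0.0001 -0.0001] 15.97
-0.03 False [0.2 0.4 0.4] [-0.      0.0002 -0.    ] 16.41
0.092 False [ 0.2 -0.  -0.1] [-0.0001  0.0001 -0.0001] 16.85
0.213 False [ 0.3 -0.  -0.1] [-0.      0.0001 -0.    ] 17.29
0.335 False [-0.3 -0.5  1.4] [-0.0001  0.0001 -0.    ] 17.73
0.457 False [0.3 0.2 0.1] [-0.0001  0.0002 -0.    ] 18.18
0.578 False [-0.4 -0.4 -0. ] [-0.0001  0.0001 -0.    ] 18.62
0.7 False [0.9 0.1 0.7] [-0.0001  0.0001 -0.    ] 19.06
0.76 False [-0.1  1.2 -0. ] [ 0.      0.0001 -0.    ] 19.59
0.82 True [-4.7  3.7  3.8] [-0.0019  0.0025 -0.0004] 19.93
lever est 0.7872440142283654 [-4.70428016  3.73635764  3.8416803 ]
23.3833
[[368.01164616 207.67434732]
 [394.32715542 245.03973388]]
[[367.48564453 212.30740176]
 [355.43143231 275.29032376]]
```

View pics/c3.png

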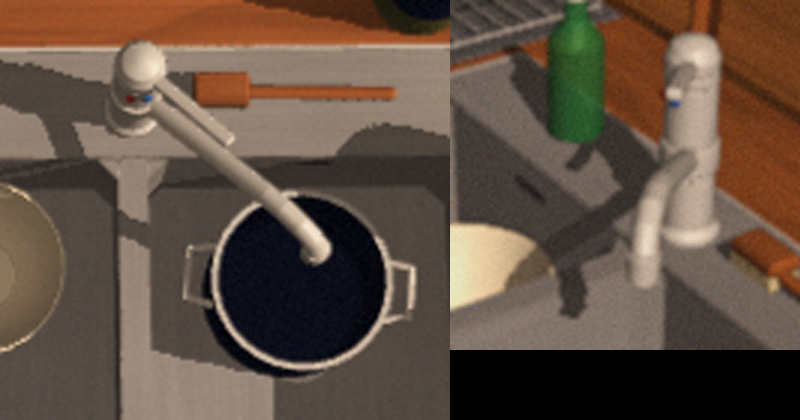

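The lever tip is at top pixel (367,207) and side pixel (367,213), which matches 0.8 rad with the lever down. The reaction was sharp and along the push direction, so it reached the stop. The spout is over the pot, nothing else has moved and the arm is clear.

```bash
python3 -c "
from h import *
print(job.hand_in())"
```

```text
the job is handed in; nothing more can be done
None
```

The job is handed in: the spout outlet is over the middle of the pot (within about 1 cm by the pictures), the lever is down and against its cold stop, and nothing else in the camera views has moved.

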